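Take a reading through the green filter

TASK

Get the filter photometer on the bench ready and take a reading of the vial that is already in it: with a fingertip, push the black pointer dial round click by click until its white pointer rests in the click at the green dot, and push the open black light cover right down over the vial (either may come first). Only then press the round blue key fully in with a fingertip and let it spring back. Work gently with the fingertips only: grip or lift nothing, leave the vial seated, and do not disturb the rack, the dropper bottle or the beaker beside the instrument.

Things in the scene. Friction and masses are not known exactly. Their poses are not given: they have to be found in the camera images.
- photometer: Filter photometer, white housing 205 (x) x 262 (y) mm, fixed to the bench; flat blue-grey deck at z = 66 mm. Origin: centre of the underside; x points away from its front, y to its left, z up. On the deck, in mm (x, y): dial axis (8, 54), sample well with vial (6, -66), cover hinge (40, -66), blue key (-67, -100). Nothing else stands over 4 mm above the deck.
- filter_dial (a joint): Dial angle, rad, growing clockwise seen from above; stops at 0 and 3.665. Eight clicks 0.5236 rad (30 deg) apart: 0 black, 1 white, 2 violet, 3 blue, 4 turquoise, 5 green (2.618 rad), 6 yellow, 7 red dot. Starts in click 0, 1 or 2, rarely half way between. Leaving a click takes 0.15 N m (6 N at 25 mm from the axis); just past half way the dial snaps on into the next click.
- dial_axis (a point): Point on the dial's axis at deck height. The dial: a pale grey round skirt of radius 34 mm, 2 to 7 mm above the deck; on it an upright black bar across the axis, 76 mm long (38 mm to either side), 13 mm thick, round-ended, with a hub of radius 13 mm in the middle; bar top 31 mm above the deck. Either end of the bar can be pushed from the side.
- pointer_tip (a point): End of the dial's pointer, the end of the bar with the white line: 38 mm from the dial's axis, 30 mm above the deck. At dial angle 0 it points 105 degrees anticlockwise (left) of the photometer's x direction, and turns clockwise from there.
- green_dot (a point): Centre of the green dot on the deck, 52.5 mm from the dial's axis, 45 degrees clockwise (right) of the photometer's x direction; the pointer must rest in the click that points to it.
- light_cover (a joint): Angle of the light cover, rad: about 0.02 is shut, resting on a soft foam strip that gives 2 to 3 mm more under some 15 N; 1.57 stands upright, 1.75 is its stop. Starts open at 1.35 to 1.6. A stiff little hinge (about 0.03 N m) keeps it wherever it is left; there is no latch. Shut means below 0.06.
- cover_hinge (a point): Middle of the cover's hinge line, 1 mm above the deck, line along the photometer's y. The cover is a black hollow hood of 60 g: shut, it reaches 68 mm from the hinge towards the front, 62 mm wide, 28 mm high. Upright, its free edge is 68 mm above the hinge and its outer (top) face looks to the photometer's +x, 28 mm behind the hinge line.
- cover_edge (a point): Middle of the cover's free outer edge: 68 mm from the hinge along the cover, on its outer (top) face, 28 mm from its underside; 95 mm above the bench when shut.
- read_key (a joint): Travel of the blue key, m: 0 is out, 0.004 is fully in; a spring returns it; fully in takes about 5 N.
- read_key_top (a point): Centre of the top of the round blue key, 23 mm across, 14 mm above the deck when out; it is pressed straight down.
- vial: Loose capped glass vial, 24 mm across, 60 mm tall, upright in the sample well with its white cap standing 16 mm above the deck, under the cover's place. Origin: centre of its underside, 22 mm above the bench when seated.
- blue_rack: Loose blue tube rack, 60 x 94 x 48 mm, on the bench to the right of the photometer. Origin: centre of its underside.
- dropper_1: Loose small white dropper bottle, 28 mm across, 66 mm tall, on the bench to the left of the photometer. Origin: centre of its underside.
- beaker_100: Loose glass beaker, 53 mm across, 66 mm tall, on the bench to the left of the photometer. Origin: centre of its underside.
Not all that is in view belongs to the job. What is shaped like the vial but brown or orange is not meant.

How it is judged:
By the outcome, as a careful person would: the job done as asked, in the order asked, and still so for the second after the job is handed in, with the robot touching nothing.
It also fails if it takes over 58 s, if anything falls off the work surface, if the arm or the gripper's body presses on something with over 40 N, if the wrist force passes 120 N, or if a joint passes its speed limit or range.

ROBOT

A 6-joint arm with a two-finger parallel gripper is mounted at the origin on a cart in front of the work surface, level with it; the furniture and walls round the work are solid. World frame = base frame: x ahead of the robot, y to its left, z up, the work surface at z = 0. Lengths are in m, angles in rad, forces in N, time in s.
With the tool pointing down it reaches from about 0.35 to 0.775 m from the base axis. Payload 7.3 kg.
Tool frame: the origin (TCP) lies on the centre line of the jaws, within the pads' length; the fingertips stand 17 mm ahead of it and the grasp point (between the pads) lies 2 mm behind it (robot.tip_extent is the distance from the TCP to the fingertips, in m); z points along the fingers, y is the line along which they close (so a half turn about z gives the same grasp; the last joint's range is limited). The gripper opens to 92 mm and grips with 3 to 60 N. Pads are 19 mm wide; open, the fingers measure 130 mm over their backs; the gripper's body (75 mm by 190 mm) begins 47 mm behind the grasp point.
Start: joints at [-1.369, 0.342, 1.524, -0, 1.275, -0.146], TCP at [0.179, -0.494, 0.244] pointing down, gripper open.
Joint ranges: [-2.53, 2.53], [-0.77, 2.02], [0.04, 2.7], [-1, 4.14], [0.28, 2.66], [-3.11, 3.11]. Speed limits (rad/s): [2.57, 2.57, 3.14, 3.14, 3.14, 3.14].

INTERFACE

Orientations are given as [roll, pitch, yaw] about the fixed x, y, z axes, in that order (R = Rz(yaw) Ry(pitch) Rx(roll)).
In Python, from cell import robot gives the robot as it stands.
- The arm moves only by the tool step_arm, never from a script. Its argument "motion" is a list of rows, each a list of 2 entries, a list of its own where there are three numbers: the shift along the tool's x, y, z in units of 60 mm (1.0 is 60 mm), then the turn about the tool's z in rad. In form: [[[x, y, z], spin], ...]. A call has 1 to 10 rows; each row is the pose to reach, as a shift and turn from the pose commanded when the call began, along the tool's axes at that moment; what a row does not reach only later rows make up. A row lasts 1/8 s, in which the tool goes at most 62.5 mm and 10.7 degrees, less where a joint would pass 70% of its speed; a pose out of reach is approached as far as the arm can. A call with a gripper value outside its range is refused whole. "hand" is the closure in counts, from 0 (fully open) to 255 (shut), set as the call begins (left out, the last holds). The fingers move at their own pace and stop on an object; "squeeze" is the grip in N (left out, the last holds). Time passes only in rows, so rows that repeat a pose let the fingers close. It gives the time, the measured TCP pose, the force, the opening and the grip force at its end, in the units of the state.
- robot.observe(): the state, without advancing time (a new reading comes with each control period).
- robot.read_camera(name): name is "side" or "top" or "wrist"; returns a dict with "pixels" (420x560x3 uint8, red, green, blue), "intrinsics" (3x3 intrinsics, pixels), "xyz" and "rotation" of the camera in the world; the wrist camera has in their place "T_tool_cam" (4x4, takes a point from camera to tool coordinates, whose origin is the TCP and whose axes are the flange's). Camera axes: x right, y up, looking along -z (the intrinsics and any distortion apply to the point x, -y, -z); pixel columns grow to the right and rows downward; lengths in m; the calibration is good to about 2 mm. The wrist camera is an equidistant fisheye: a pixel r from the principal point sees the ray r / f radians off the axis. A picture is of the moment at which its call begins: read the wrist's pose just before it. There is no depth.
- robot.hand_in(): hands the job in; it is judged then, once.
The state is a dict: "time": time; "qpos": joint angles; "qvel": joint speeds; "joint_efforts": joint torques, N m; "tool_pos": TCP position; "tool_rot": TCP orientation; "contact_force": force on the tool from outside, world axes, zero at the start; "torque": the same for the moment, N m; "opening": finger opening in m; "grip_force": force on a finger pad.
Only numpy, scipy, OpenCV 4.12 (cv2) and the standard library are available. Lean on these libraries where they do the work, as an engineer would, in place of code of your own. Each camera call takes 0.05 s, during which the arm holds its last target. There are 200 camera calls.

## Working session

There is one attempt and no reset: what is moved stays moved. The work goes in short steps, Python scripts to look and compute and a tool call to move; the robot and the scene stay as the last step left them, time stands still between calls to the robot, and variables do not carry over. Pictures are saved under pics/ and viewed, at most 10 in all, crops included, and the job is handed in when it is done.

Besides the shell and the picture viewer there is one more tool, called after ">>>" by a JSON object that holds its "op" and its "data", one argument or row to a line. step_arm: Moves the arm, as the interface text tells. Its arguments: {"type":"object","properties":{"motion":{"type":"array"},"hand":{"type":"number"},"squeeze":{"type":"number"}},"required":["motion"]}

```bash
mkdir -p pics; ls
python3 - <<'E'
from cell import robot
import cv2,pickle
d={}
for n in("top","side"):
    c=robot.read_camera(n); d[n]=c
    cv2.imwrite(f"pics/{n}1.png",c["pixels"][:,:,::-1]); print(n,c["intrinsics"],c["xyz"],c["rotation"],[k for k in c])
pickle.dump(d,open("c1.pkl","wb"))
o=robot.observe();print(o)
E
```

```text
pics
top [[504.50333027   0.         279.12844001]
 [  0.         504.50333027 209.30497062]
 [  0.           0.           1.        ]] [ 0.41227971 -0.00854002  1.21692978] [ 0.11079406  0.02218621 -1.54925062] ['pixels', 'intrinsics', 'xyz', 'rotation']
side [[405.5530965    0.         279.62012508]
 [  0.         405.5530965  211.7669474 ]
 [  0.           0.           1.        ]] [ 0.34526759 -0.58482871  0.66146558] [ 0.827315   -0.00291362 -0.35007876] ['pixels', 'intrinsics', 'xyz', 'rotation']
{'time': 0.1, 'qpos': array([-1.36901747e+00,  3.42649348e-01,  1.52492251e+00,  4.79646632e-06,
        1.27541918e+00, -1.45970473e-01]), 'qvel': array([-7.79863554e-04, -7.19665379e-04, -2.77176838e-03, -9.64568202e-04,
        3.06678535e-05,  5.36822647e-04]), 'joint_efforts': array([ 1.88272432e-03, -4.32003844e+01, -2.44696462e+01,  7.18712993e-02,
        5.26020722e-02, -5.24283030e-05]), 'tool_pos': array([ 0.1788776 , -0.49321837,  0.24311602]), 'tool_rot': array([-3.14020981e+00, -2.07937025e-04,  3.47747787e-01]), 'contact_force': array([-1.12933853,  0.10725098, -0.38799055]), 'torque': array([ 0.04935996, -0.02399752,  0.02843827]), 'grip_force': 0.0, 'opening': 0.09179633395359399}
```

View pics/top1.png

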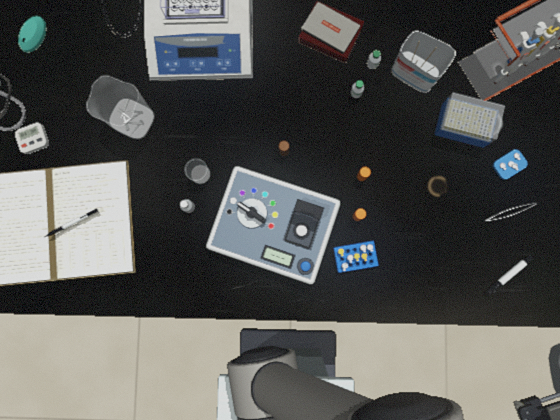

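View pics/side1.png

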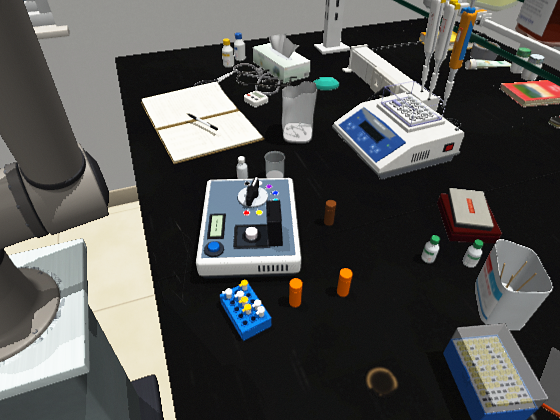

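The top view shows the photometer with its dial at about (252,213), white vial cap at (301,231) and blue key at (306,266). The side view has the key at (214,248), the cap at (251,234) and the dial at (253,197).

```bash
cat > h.py <<'E'
import numpy as np,cv2
from scipy.spatial.transform import Rotation as Rn
def cam(c,u,v):
    K=c["intrinsics"];d=np.array([(u-K[0,2])/K[0,0],-(v-K[1,2])/K[1,1],-1.])
    return np.array(c["xyz"]),Rn.from_euler("xyz",c["rotation"]).as_matrix()@d
def plane(c,u,v,z):
    o,d=cam(c,u,v);return o+d*(z-o[2])/d[2]
def tri(a,b):
    (o,d),(p,e)=a,b; d=d/np.linalg.norm(d);e=e/np.linalg.norm(e)
    s=np.linalg.lstsq(np.c_[d,-e],p-o,rcond=None)[0]
    A,B=o+d*s[0],p+e*s[1];return (A+B)/2,np.linalg.norm(A-B)
def blobs(px,lo,hi,box,amin=4):
    x0,y0,x1,y1=box
    m=cv2.inRange(cv2.cvtColor(px,cv2.COLOR_RGB2HSV),np.array(lo),np.array(hi))
    k=np.zeros_like(m);k[y0:y1,x0:x1]=m[y0:y1,x0:x1]
    n,_,st,ce=cv2.connectedComponentsWithStats(k)
    return sorted([(int(st[i,4]),*ce[i].round(1)) for i in range(1,n) if st[i,4]>=amin],reverse=True)
E
python3 - <<'E'
from h import *
import pickle
d=pickle.load(open("c1.pkl","rb"));t,s=d["top"],d["side"]
boxes={"top":(205,160,345,285),"side":(195,170,305,280)}
for n in d:
    p=d[n]["pixels"];b=boxes[n]
    print(n,"blue",blobs(p,(100,150,60),(118,255,255),b)[:3])
    print("white",blobs(p,(0,0,200),(180,40,255),b)[:6])
    for nm,h in dict(red=(0,8),yel=(22,35),grn=(45,75),turq=(80,98),bl=(112,125),vio=(126,150)).items():
        print(nm,blobs(p,(h[0],120,100),(h[1],255,255),b,2)[:3])
c=d["top"]["pixels"][160:290,200:345,::-1];cv2.imwrite("pics/topc.png",cv2.resize(c,None,fx=4,fy=4,interpolation=cv2.INTER_CUBIC))
E
```

```text
top blue [(163, np.float64(338.7), np.float64(258.3)), (63, np.float64(305.0), np.float64(266.1)), (10, np.float64(253.2), np.float64(190.0))]
white [(1131, np.float64(273.1), np.float64(224.2)), (206, np.float64(277.5), np.float64(256.3)), (190, np.float64(256.5), np.float64(205.6)), (131, np.float64(246.1), np.float64(220.6)), (74, np.float64(301.3), np.float64(230.0)), (25, np.float64(232.9), np.float64(200.2))]
red [(10, np.float64(270.5), np.float64(225.7))]
yel [(17, np.float64(340.6), np.float64(251.2)), (11, np.float64(274.4), np.float64(214.1))]
grn [(12, np.float64(272.2), np.float64(202.7))]
turq [(14, np.float64(264.5), np.float64(193.7))]
bl [(14, np.float64(253.5), np.float64(190.0))]
vio [(15, np.float64(241.9), np.float64(192.5))]
side blue [(106, np.float64(213.5), np.float64(246.5)), (14, np.float64(274.8), np.float64(192.4))]
white [(1398, np.float64(250.3), np.float64(238.0)), (167, np.float64(260.3), np.float64(197.0)), (141, np.float64(216.3), np.float64(225.7)), (88, np.float64(241.8), np.float64(195.1)), (82, np.float64(251.0), np.float64(230.9)), (63, np.float64(235.2), np.float64(179.6))]
red [(12, np.float64(246.0), np.float64(212.5))]
yel [(20, np.float64(258.7), np.float64(211.8))]
grn []
turq [(10, np.float64(275.2), np.float64(199.4))]
bl [(18, np.float64(274.9), np.float64(192.4))]
vio [(13, np.float64(268.5), np.float64(185.8))]
```

View pics/topc.png

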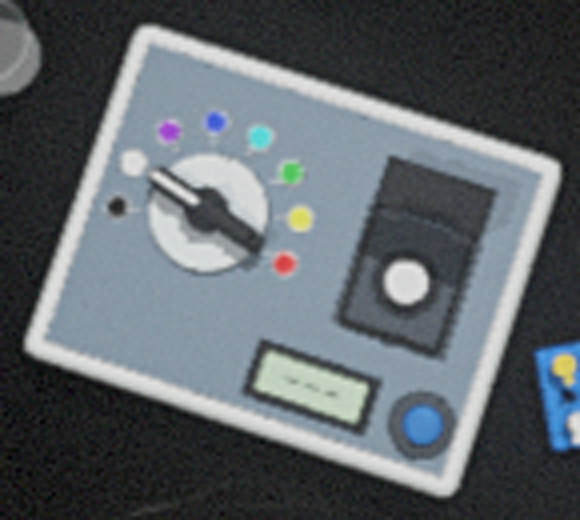

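```bash
cat > fit.py <<'E'
from h import *
import pickle
d=pickle.load(open("c1.pkl","rb"));t,s=d["top"],d["side"]
dot=lambda k:np.array([8,54])/1e3+.0525*np.array([np.cos(np.radians(105-30*k)),np.sin(np.radians(105-30*k))])
obs=[(dot(7),270.5,225.7,.066),(dot(6),274.4,214.1,.066),(dot(5),272.2,202.7,.066),(dot(4),264.5,193.7,.066),(dot(3),253.4,190,.066),(dot(2),241.9,192.5,.066),(np.array([-.067,-.1]),305,266.1,.08),(np.array([.006,-.066]),301.3,230,.082)]
def rigid(A,B):
    a=A@[1,1j];b=B@[1,1j];z=(np.conj(a-a.mean())@(b-b.mean()));th=np.angle(z);o=b.mean()-a.mean()*np.exp(1j*th)
    return th,o,abs(b-o-a*np.exp(1j*th)),abs(z)/sum(abs(a-a.mean())**2)
A=np.array([o[0] for o in obs])
th,o,r,sc=rigid(A,np.array([plane(t,*x[1:])[:2] for x in obs]))
print("top",th,o,(r*1e3).round(1),sc)
obs2=[(dot(7),246,212.5,.066),(dot(6),258.7,211.8,.066),(dot(4),275.2,199.4,.066),(dot(3),274.9,192.4,.066),(dot(2),268.5,185.8,.066),(np.array([-.067,-.1]),213.5,246.5,.08),(np.array([.006,-.066]),251,231.5,.082)]
th2,o2,r2,sc2=rigid(np.array([x[0] for x in obs2]),np.array([plane(s,*x[1:])[:2] for x in obs2]))
print("side",th2,o2,(r2*1e3).round(1),sc2)
for n,a,b in[("key",(305,266.1),(213.5,246.5)),("cap",(301.3,230),(251,231.5)),("red",(270.5,225.7),(246,212.5)),("yel",(274.4,214.1),(258.7,211.8)),("vio",(241.9,192.5),(268.5,185.8))]:
    print(n,*tri(cam(t,*a),cam(s,*b)))
for n,p in dict(dial=(8,54),vial=(6,-66),hinge=(40,-66),key=(-67,-100)).items():
    for tt,oo in((th,o),(th2,o2)):
        z=oo+(p[0]+1j*p[1])/1e3*np.exp(1j*tt);print(n,z)
# pointer: white line on top of bar z .097
px=t["pixels"];
print(blobs(px,(0,0,140),(180,60,255),(236,200,252,212)))
E
python3 fit.py
```

```text
top -0.311186782501779 (0.5065292680041614+0.033638460156688324j) [0.6 0.5 0.2 0.5 0.4 0.2 0.7 0.5] 1.004259730842537
side -0.28326423294761366 (0.5043892027870985+0.039565681044515785j) [1.2 1.6 3.3 1.7 2.5 4.5 4.3] 1.0328802886398898
key [ 0.41038364 -0.04111512  0.07977544] 0.0022386377804294224
cap [ 0.49018832 -0.0312135   0.08430155] 0.003506266268771623
red [0.49967322 0.03869272 0.07222616] 0.003027590033647574
yel [0.52595468 0.03047169 0.0732357 ] 0.003681745703347756
vio [0.57412762 0.10612425 0.07403354] 0.0038050116338321795
dial (0.5306792211375255+0.0825953775806471j)
dial (0.5271629177250321+0.08917775525962737j)
vial (0.4920326433156731-0.03102874847830002j)
vial (0.49170366772317253-0.02548104985060226j)
hinge (0.5243996525917346-0.04143916203989051j)
hinge (0.524348707562791-0.034983753353802174j)
key (0.4121283568966564-0.041043987460358436j)
key (0.4121101433878508-0.037723226286291434j)
[(129, np.float64(243.3), np.float64(204.6))]
```

```bash
cat > go.py <<'E'
from h import *
from cell import robot
TH=-.3112;O=np.array([.5065,.0336])
c,s=np.cos(TH),np.sin(TH);RP=np.array([[c,-s,0],[s,c,0],[0,0,1]])
def st(): 
    o=robot.observe();R=Rn.from_euler("xyz",o["tool_rot"]).as_matrix()
    return o,R,o["tool_pos"]+R@[0,0,.017]
def tip_ph(): # tip in photometer frame, mm; yaw of tool rel photometer
    o,R,p=st();q=RP.T@(p-[*O,0]);return q*1e3,np.arctan2(R[1,0],R[0,0])-TH
def rows(*ts,pr=True):
    o,R,p=st();print("t",round(o["time"],2),"tip",tip_ph()[0].round(1),"spin needed for align",round(tip_ph()[1],3),"F",o["contact_force"].round(1))
    for q in ts:
        w=RP@(np.array(q)/1e3)+[*O,0];print(q,(R.T@(w-p)/.06).round(3))
E
python3 -c "
from go import *
rows((105,-66,205),(105,-66,118))"
```

```text
t 0.1 tip [-150.6 -601.8  226.1] spin needed for align 0.659 F [-1.1  0.1 -0.4]
(105, -66, 205) [ 8.836 -4.452  0.36 ]
(105, -66, 118) [ 8.835 -4.45   1.81 ]
```

>>> {"op": "step_arm", "data": {
  "motion": [
    [[0.9,-0.45,0.04],0.15],
    [[1.8,-0.9,0.07],0.3],
    [[2.7,-1.35,0.1],0.45],
    [[3.6,-1.8,0.14],0.6],
    [[4.5,-2.25,0.18],0.659],
    [[5.4,-2.7,0.22],0.659],
    [[6.2,-3.1,0.25],0.659],
    [[7.1,-3.55,0.29],0.659],
    [[8.0,-4.0,0.32],0.659],
    [[8.84,-4.45,0.36],0.659]
  ],
  "hand": 255,
  "squeeze": 5
}}

```text
time: 1.35
tool_pos: [0.5877, -0.06, 0.2217]
tool_rot: [3.141, 0.0, -0.311]
contact_force: [0.2, -0.8, 0.4]
opening: 0.0012
grip_force: 0.0
```

```bash
python3 -c "
from go import *
rows((105,-66,205),(105,-66,118))
o,R,p=st();c=robot.read_camera('wrist');print(o['opening'],c['T_tool_cam'],c['intrinsics']);cv2.imwrite('pics/w1.png',c['pixels'][:,:,::-1])"
```

```text
t 1.35 tip [105.9 -64.3 204.7] spin needed for align 0.0 F [ 0.2 -0.8  0.4]
(105, -66, 205) [-0.016  0.029 -0.005]
(105, -66, 118) [-0.015  0.028  1.445]
0.001164381553184793 [[ 1.20748286e-04  9.63573798e-01  2.67442557e-01  7.13807396e-02]
 [ 9.99999620e-01 -3.47351312e-04  7.99986307e-04 -5.23561383e-04]
 [ 8.63742367e-04  2.67442359e-01 -9.63573473e-01 -1.41504934e-01]
 [ 0.00000000e+00  0.00000000e+00  0.00000000e+00  1.00000000e+00]] [[325.1922621    0.         282.62221093]
 [  0.         325.1922621  212.00011277]
 [  0.           0.           1.        ]]
```

View pics/w1.png

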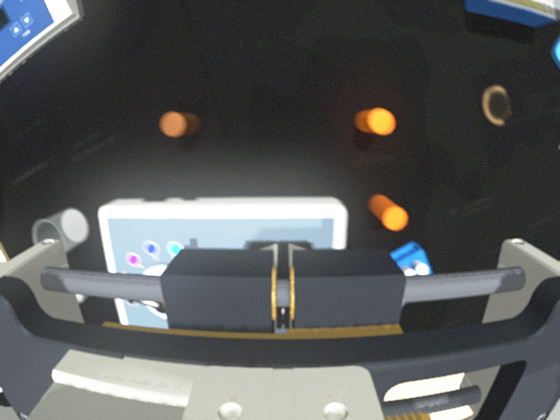

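The wrist view shows the closed fingers at (283,290), with the violet, blue and turquoise dots at about (133,259), (151,247) and (175,247). I'll check the fitted pose against these dots before lowering behind the cover.

```bash
cat >> go.py <<'E'
def wray(c,R,tcp,u,v,z):
    K=c["intrinsics"];x,y=u-K[0,2],v-K[1,2];r=np.hypot(x,y);a=r/K[0,0]
    d=np.array([np.sin(a)*x/r,-np.sin(a)*y/r,-np.cos(a)]);T=c["T_tool_cam"]
    o=tcp+R@T[:3,3];d=R@T[:3,:3]@d;w=o+d*(z-o[2])/d[2];return RP.T@(w-[*O,0])*1e3
E
python3 -c "
from go import *
o,R,p=st();c=robot.read_camera('wrist')
for n,k,h in(('vio',2,(130,160)),('bl',3,(110,128)),('turq',4,(80,100))):
    a=np.radians(105-30*k);e=np.array([8+52.5*np.cos(a),54+52.5*np.sin(a)])
    for b in blobs(c['pixels'],(h[0],100,100),(h[1],255,255),(115,225,200,280),8)[:2]: print(n,b,wray(c,R,o['tool_pos'],b[1],b[2],.066).round(1),e.round(1))
"
```

```text
vio (53, np.float64(140.6), np.float64(261.8)) [40.5 95.  66. ] [45.1 91.1]
bl (61, np.float64(159.1), np.float64(250.9)) [54.  71.1 66. ] [58.7 67.6]
turq (17, np.float64(182.6), np.float64(248.6)) [57.5 44.5 66. ] [58.7 40.4]
```

>>> {"op": "step_arm", "data": {
  "motion": [
    [[-0.02,0.03,0.5],0],
    [[-0.02,0.03,1.0],0],
    [[-0.02,0.03,1.4],0],
    [[-0.02,0.03,1.44],0],
    [[-0.02,0.03,1.44],0]
  ]
}}

```text
time: 2.08
tool_pos: [0.5851, -0.0635, 0.1363]
tool_rot: [3.141, -0.001, -0.312]
contact_force: [0.3, 0.1, -0.2]
opening: 0.0004
grip_force: 0.0
```

>>> {"op": "step_arm", "data": {
  "motion": [
    [[-0.3,0,0.02],0],
    [[-0.46,0,0.02],0],
    [[-0.54,0,-0.01],0],
    [[-0.62,0,-0.03],0],
    [[-0.77,0,-0.08],0],
    [[-0.94,0,-0.08],0],
    [[-1.1,0,-0.07],0],
    [[-1.26,0,-0.03],0],
    [[-1.41,0,0.05],0],
    [[-1.41,0,0.05],0]
  ]
}}

```text
time: 3.32
tool_pos: [0.5032, -0.0368, 0.132]
tool_rot: [3.141, 0.002, -0.311]
contact_force: [0.4, 0.1, 1.0]
opening: 0.0006
grip_force: 0.0
```

```bash
python3 -c "
from go import *
rows((16,-66,113),(12,-66,110.4),(5,-66,103.3),(0,-66,97),(0,-66,94),(0,-66,93))"
```

```text
t 3.33 tip [ 18.4 -68.1 115. ] spin needed for align 0.0 F [0.4 0.1 1. ]
(16, -66, 113) [-0.04  -0.035  0.034]
(12, -66, 110.4) [-0.106 -0.035  0.077]
(5, -66, 103.3) [-0.223 -0.035  0.196]
(0, -66, 97) [-0.306 -0.035  0.301]
(0, -66, 94) [-0.306 -0.035  0.351]
(0, -66, 93) [-0.306 -0.035  0.368]
```

>>> {"op": "step_arm", "data": {
  "motion": [
    [[-0.05,0,0.035],0],
    [[-0.11,0,0.08],0],
    [[-0.17,0,0.14],0],
    [[-0.23,0,0.2],0],
    [[-0.27,0,0.25],0],
    [[-0.31,0,0.3],0],
    [[-0.31,0,0.33],0],
    [[-0.31,0,0.35],0],
    [[-0.31,0,0.36],0],
    [[-0.31,0,0.36],0]
  ]
}}

```text
time: 4.58
tool_pos: [0.4858, -0.0313, 0.1124]
tool_rot: [3.141, 0.001, -0.311]
contact_force: [-7.4, 1.5, 16.8]
opening: 0.0005
grip_force: 8.2
```

Cover pressed with about 17 N. I'll lift straight up, then go to the dial.

```bash
python3 -c "
from go import *
rows((0,-66,140),(-20,100,140))"
```

```text
t 4.58 tip [  0.2 -68.1  95.4] spin needed for align 0.0 F [-7.4  1.5 16.8]
(0, -66, 140) [-0.004 -0.035 -0.744]
(-20, 100, 140) [-0.337 -2.802 -0.744]
```

>>> {"op": "step_arm", "data": {
  "motion": [
    [[0,0,-0.1],0],
    [[0,0,-0.4],0],
    [[0,0,-0.75],0],
    [[-0.08,-0.5,-0.9],-0.17],
    [[-0.16,-1.1,-0.9],-0.35],
    [[-0.24,-1.7,-0.9],-0.53],
    [[-0.3,-2.3,-0.9],-0.71],
    [[-0.33,-2.75,-0.9],-0.89],
    [[-0.33,-2.75,-0.9],-1.07],
    [[-0.33,-2.75,-0.9],-1.25]
  ]
}}

```text
time: 5.82
tool_pos: [0.5184, 0.1321, 0.1649]
tool_rot: [3.142, 0.0, 0.946]
contact_force: [0.7, -0.2, -0.2]
opening: 0.0005
grip_force: 0.0
```

>>> {"op": "step_arm", "data": {
  "motion": [
    [[0,0,0],-0.06],
    [[0,0,0],-0.06],
    [[0,0,0],-0.06]
  ]
}}

```text
time: 6.2
tool_pos: [0.5184, 0.1316, 0.165]
tool_rot: [3.142, 0.0, 0.997]
contact_force: [0.7, -0.4, 0.3]
opening: 0.0007
grip_force: 0.0
```

```bash
python3 -c "
from go import *
rows((-20,100,140))
a=robot.read_camera('top')['pixels'];b=robot.read_camera('side')['pixels']
o,R,p=st();w=robot.read_camera('wrist')
import pickle;pickle.dump((o,w),open('w2.pkl','wb'))
f=lambda x:cv2.resize(x[:,:,::-1],(400,400),interpolation=cv2.INTER_CUBIC)
cv2.imwrite('pics/m2.png',np.hstack([f(a[150:290,205:345]),f(b[165:285,190:310])]));cv2.imwrite('pics/w2.png',w['pixels'][:,:,::-1])"
```

```text
t 6.2 tip [-18.7  96.9 148. ] spin needed for align 1.309 F [ 0.7 -0.4  0.3]
(-20, 100, 140) [ 0.044 -0.035  0.134]
```

View pics/m2.png

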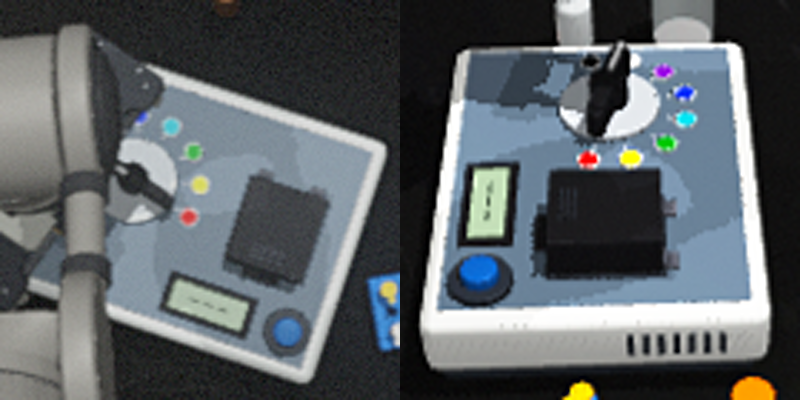

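View pics/w2.png

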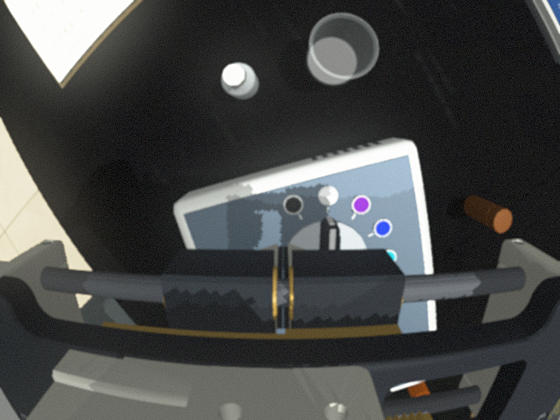

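The light cover is flat shut over the vial (side view, about (605,220)). The wrist view shows the pointer at (330,225) aimed at the white dot (329,196), so the dial is in click 1. I'll check the pose against the black, white, violet and blue dots.

```bash
python3 -c "
from go import *
import pickle;o,w=pickle.load(open('w2.pkl','rb'));R=Rn.from_euler('xyz',o['tool_rot']).as_matrix()
for u,v,k in((293,205,0),(329,196,1),(361,205,2),(383,228,3)):
    a=np.radians(105-30*k);print(k,wray(w,R,o['tool_pos'],u,v,.066).round(1),(8+52.5*np.cos(a)).round(1),(54+52.5*np.sin(a)).round(1))
def P(th,back=0):
    a=np.radians(th);e=np.array([np.cos(a),np.sin(a)]);t=np.array([np.sin(a),-np.cos(a)])
    return np.array([8,54])+28*e-(25.5+back)*t
rows(*[(*P(75,10),z) for z in(100,81)])
rows(*[(*P(75,b),81) for b in(0,-5)])
"
```

```text
0 [ -8.8 105.9  66. ] -5.6 104.7
1 [ 19.6 105.7  66. ] 21.6 104.7
2 [42.5 92.3 66. ] 45.1 91.1
3 [56.7 68.8 66. ] 58.7 67.6
t 6.35 tip [-18.7  96.9 148.1] spin needed for align 1.309 F [-0.   0.3  0.3]
(np.float64(-19.043433570391347), np.float64(90.23399923723339), 100) [-0.108  0.023  0.801]
(np.float64(-19.043433570391347), np.float64(90.23399923723339), 81) [-0.108  0.023  1.118]
t 6.35 tip [-18.7  96.9 148.1] spin needed for align 1.309 F [-0.   0.3  0.3]
(np.float64(-9.384175307500662), np.float64(87.64580878620818), 81) [-0.108  0.189  1.118]
(np.float64(-4.554546176055318), np.float64(86.35171356069557), 81) [-0.108  0.273  1.118]
```

>>> {"op": "step_arm", "data": {
  "motion": [
    [[-0.1,0.02,0.4],0],
    [[-0.1,0.02,0.8],0],
    [[-0.1,0.02,1.05],0],
    [[-0.1,0.02,1.12],0],
    [[-0.1,0.02,1.12],0]
  ],
  "squeeze": 30
}}

```text
time: 6.98
tool_pos: [0.5164, 0.126, 0.0981]
tool_rot: [3.141, -0.0, 0.999]
contact_force: [0.9, -0.1, 0.3]
opening: 0.0004
grip_force: 0.0
```

```bash
cat >> go.py <<'E'
def P(th,r=28,back=0,ax=(7,54.5)):
    a=np.radians(th);e=np.array([np.cos(a),np.sin(a)]);t=np.array([np.sin(a),-np.cos(a)])
    return np.array(ax)+r*e-(25.5+back)*t
def dial(ths,z=81,back=0):
    o,R,p=st();q,y=tip_ph();print("t",round(o["time"],2),"tip",q.round(1),"yaw",np.degrees(y).round(1),"F",o["contact_force"].round(1))
    for th in ths:
        w=RP@(np.array([*P(th,back=back),z])/1e3)+[*O,0];print(th,(R.T@(w-p)/.06).round(2).tolist(),round(y-np.radians(th),3))
E
python3 -c "
from go import *
dial([75,71,67,63,59,56,53,50,47,44])"
```

```text
t 6.97 tip [-18.9  91.   81.1] yaw 75.1 F [ 0.9 -0.1  0.3]
75 [-0.01, 0.15, 0.0] 0.001
71 [0.02, 0.18, 0.0] 0.071
67 [0.05, 0.22, 0.0] 0.141
63 [0.07, 0.26, 0.0] 0.21
59 [0.09, 0.29, 0.0] 0.28
56 [0.1, 0.32, 0.0] 0.333
53 [0.12, 0.35, 0.0] 0.385
50 [0.13, 0.39, 0.0] 0.437
47 [0.14, 0.42, 0.0] 0.49
44 [0.14, 0.45, 0.0] 0.542
```

>>> {"op": "step_arm", "data": {
  "motion": [
    [[-0.01,0.08,0],0],
    [[-0.01,0.15,0],0],
    [[0.02,0.18,0],0.07],
    [[0.05,0.22,0],0.14],
    [[0.07,0.26,0],0.21],
    [[0.09,0.29,0],0.28],
    [[0.1,0.32,0],0.333],
    [[0.12,0.35,0],0.385],
    [[0.13,0.39,0],0.437]
  ]
}}

```text
time: 8.1
tool_pos: [0.5405, 0.1197, 0.0983]
tool_rot: [3.141, -0.001, 0.56]
contact_force: [1.0, 0.5, 0.2]
opening: 0.0001
grip_force: 0.0
```

```bash
python3 -c "
from go import *
dial([46,42,38,34,30,26,22,18,14,10])"
```

```text
t 8.1 tip [ 6.1 92.3 81.3] yaw 49.9 F [1.  0.5 0.2]
46 [0.02, 0.03, 0.0] 0.068
42 [0.05, 0.06, 0.0] 0.138
38 [0.07, 0.1, 0.0] 0.208
34 [0.09, 0.14, 0.0] 0.278
30 [0.11, 0.18, 0.0] 0.348
26 [0.13, 0.22, 0.0] 0.417
22 [0.14, 0.26, 0.0] 0.487
18 [0.15, 0.3, 0.0] 0.557
14 [0.15, 0.35, 0.0] 0.627
10 [0.16, 0.39, 0.0] 0.697
```

>>> {"op": "step_arm", "data": {
  "motion": [
    [[0.02,0.03,0],0.068],
    [[0.05,0.06,0],0.138],
    [[0.07,0.1,0],0.208],
    [[0.09,0.14,0],0.278],
    [[0.11,0.18,0],0.348],
    [[0.13,0.22,0],0.417],
    [[0.14,0.26,0],0.487]
  ]
}}

```text
time: 8.98
tool_pos: [0.5559, 0.1109, 0.0983]
tool_rot: [3.141, -0.001, 0.072]
contact_force: [-0.0, -0.2, -0.1]
opening: 0.0004
grip_force: 0.0
```

```bash
python3 -c "
from go import *
dial([18,14,10,6,2,-2,-6,-9])"
```

```text
t 8.97 tip [23.4 88.7 81.3] yaw 22.0 F [-0.  -0.2 -0.1]
18 [0.03, 0.03, 0.0] 0.069
14 [0.05, 0.07, 0.0] 0.139
10 [0.08, 0.11, 0.0] 0.209
6 [0.1, 0.15, 0.0] 0.279
2 [0.12, 0.19, 0.0] 0.349
-2 [0.13, 0.23, 0.0] 0.418
-6 [0.15, 0.27, 0.0] 0.488
-9 [0.15, 0.3, 0.0] 0.541
```

>>> {"op": "step_arm", "data": {
  "motion": [
    [[0.03,0.03,0],0.069],
    [[0.05,0.07,0],0.139],
    [[0.08,0.11,0],0.209],
    [[0.1,0.15,0],0.279],
    [[0.12,0.19,0],0.349],
    [[0.13,0.23,0],0.418],
    [[0.15,0.27,0],0.488]
  ]
}}

```text
time: 9.85
tool_pos: [0.5659, 0.0955, 0.0982]
tool_rot: [-3.141, -0.0, -0.416]
contact_force: [-0.3, 0.6, 0.0]
opening: 0.0004
grip_force: 0.0
```

```bash
python3 -c "
from go import *
dial([-10,-14,-18,-22,-26,-29,-32,-34,-36,-38])
a=robot.read_camera('top')['pixels'];b=robot.read_camera('side')['pixels']
f=lambda x:cv2.resize(x[:,:,::-1],(400,400),interpolation=cv2.INTER_CUBIC)
cv2.imwrite('pics/m3.png',np.hstack([f(a[150:290,205:345]),f(b[165:285,190:310])]))"
```

```text
t 9.85 tip [37.6 77.2 81.2] yaw -6.0 F [-0.3  0.6  0. ]
-10 [0.03, 0.04, 0.0] 0.07
-14 [0.05, 0.07, 0.0] 0.14
-18 [0.08, 0.11, 0.0] 0.21
-22 [0.1, 0.15, 0.0] 0.28
-26 [0.12, 0.19, 0.0] 0.349
-29 [0.13, 0.22, 0.0] 0.402
-32 [0.14, 0.25, 0.0] 0.454
-34 [0.14, 0.27, 0.0] 0.489
-36 [0.15, 0.29, 0.0] 0.524
-38 [0.15, 0.32, 0.0] 0.559
```

View pics/m3.png

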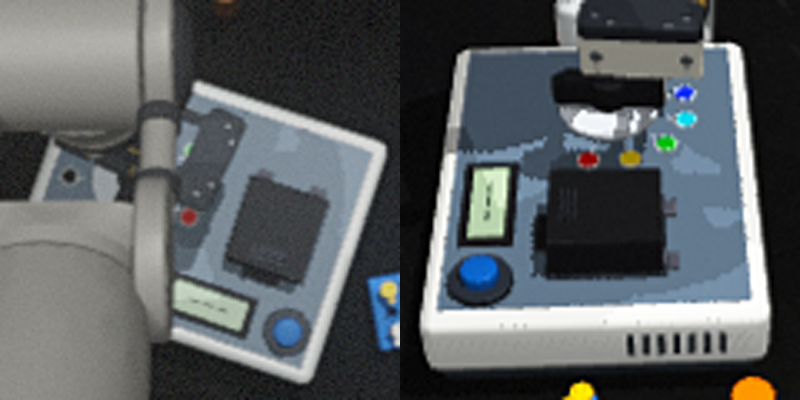

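The tool hides the dial bar in both views. The cover stays shut and nothing else has moved. The near-zero contact force fits a snap into click 4, so I'll push one more click.

>>> {"op": "step_arm", "data": {
  "motion": [
    [[0.03,0.04,0],0.07],
    [[0.05,0.07,0],0.14],
    [[0.08,0.11,0],0.21],
    [[0.1,0.15,0],0.28],
    [[0.12,0.19,0],0.349],
    [[0.13,0.22,0],0.402],
    [[0.14,0.25,0],0.454],
    [[0.145,0.27,0],0.489],
    [[0.145,0.28,0],0.5]
  ]
}}

```text
time: 11.08
tool_pos: [0.5669, 0.0766, 0.098]
tool_rot: [-3.141, -0.0, -0.913]
contact_force: [0.4, 0.7, 0.8]
opening: 0.0002
grip_force: 0.3
```

>>> {"op": "step_arm", "data": {
  "motion": [
    [[0,-0.15,0],0],
    [[0,-0.25,-0.3],0],
    [[0,-0.25,-0.9],0],
    [[0,-0.25,-1.2],-0.15],
    [[0,-1.0,-1.2],-0.3],
    [[0,-1.8,-1.2],-0.45],
    [[0,-1.8,-1.2],-0.6],
    [[0,-1.8,-1.2],-0.6]
  ]
}}

```text
time: 12.08
tool_pos: [0.6524, 0.1432, 0.1692]
tool_rot: [3.141, 0.001, -0.313]
contact_force: [0.4, 0.1, 0.2]
opening: 0.0003
grip_force: 0.0
```

```bash
python3 -c "
from go import *
rows((-67,-100,120),(-67,-100,90))
a=robot.read_camera('top')['pixels'];b=robot.read_camera('side')['pixels']
f=lambda x:cv2.resize(x[:,:,::-1],(400,400),interpolation=cv2.INTER_CUBIC)
cv2.imwrite('pics/m4.png',np.hstack([f(a[150:290,205:345]),f(b[165:285,190:310])]))"
```

```text
t 12.07 tip [105.4 149.  152.2] spin needed for align -0.002 F [0.4 0.1 0.2]
(-67, -100, 120) [-2.863  4.156  0.542]
(-67, -100, 90) [-2.863  4.155  1.042]
```

View pics/m4.png

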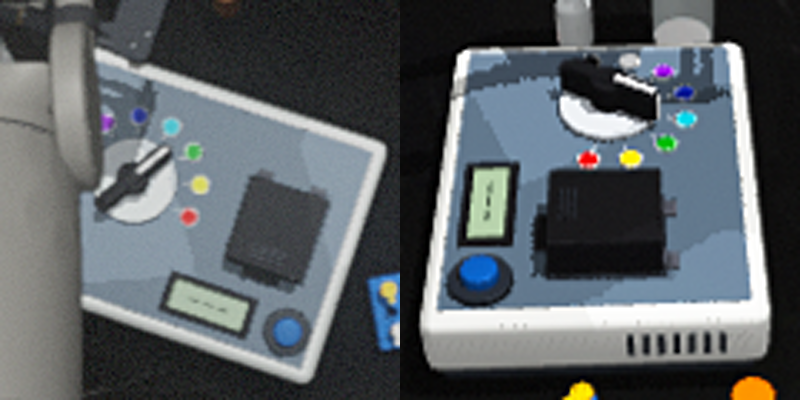

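```bash
cat > ang.py <<'E'
from go import *
c=robot.read_camera('top');px=c['pixels']
o=np.array([*(RP@[.008,.054,0])[:2]+O,.090])
g=cv2.cvtColor(px,cv2.COLOR_RGB2GRAY)
K=c["intrinsics"];M=Rn.from_euler("xyz",c["rotation"]).as_matrix()
def proj(w):
    v=M.T@(w-c["xyz"]);return np.array([K[0,2]-K[0,0]*v[0]/v[2],K[1,2]+K[1,1]*v[1]/v[2]])
pc=proj(o);Y,X=np.mgrid[:420,:560];m=(np.hypot(X-pc[0],Y-pc[1])<15)&(g<90)
pts=np.c_[X[m],Y[m]].astype(float)
W=np.array([plane(c,u,v,.097)[:2] for u,v in pts]);Q=(W-O)@RP[:2,:2]*1e3
C=Q.mean(0);e=np.linalg.svd(Q-C,full_matrices=False)[2][0]
print(pc,len(Q),"centre",C,"bar angle (mod180)",np.degrees(np.arctan2(e[1],e[0])))
E
python3 ang.py
```

```text
[250.90143473 211.62522208] 212 centre [ 3.26574097 59.37937411] bar angle (mod180) 130.45632800888623
```

```bash
cat > ang2.py <<'E'
from go import *
c=robot.read_camera('top')
f=lambda u,v,z:((plane(c,u,v,z)[:2]-O)@RP[:2,:2]*1e3)
k=.35
a=f(205+171*k,150+147*k,.096);b=f(205+98*k,150+206*k,.096)
print("tip",a,"tail",b,np.degrees(np.arctan2(*(a-b)[::-1])))
for u,v in((171,126),(193,151),(200,184)):print(f(205+u*k,150+v*k,.066))
# white line on the bar: bright pixels inside dark bar, scan rings
g=cv2.cvtColor(c['pixels'],cv2.COLOR_RGB2GRAY).astype(np.float32)
K=c["intrinsics"];M=Rn.from_euler("xyz",c["rotation"]).as_matrix()
def proj(w):
    v=M.T@(w-c["xyz"]);return K[0,2]-K[0,0]*v[0]/v[2],K[1,2]+K[1,1]*v[1]/v[2]
A=np.arange(-180,180,6)
for r in(22,28,33):
    P_=np.array([proj(RP@(np.array([8+r*np.cos(np.radians(x)),54+r*np.sin(np.radians(x)),97])/1e3)+[*O,0]) for x in A],np.float32)
    print(r,cv2.remap(g,P_[None,:,0],P_[None,:,1],cv2.INTER_LINEAR)[0].astype(int).tolist())
x=c['pixels'][190:240,225:285,::-1];cv2.imwrite('pics/d5.png',cv2.resize(x,(720,600),interpolation=cv2.INTER_CUBIC))
E
python3 ang2.py
```

```text
tip [39.33763544 31.35353517] tail [-23.06312457  70.07135659] -31.818374979444652
[58.56850045 39.66701902]
[45.12400928 16.19990746]
[21.7279529   2.12445867]
22 [164, 200, 219, 216, 214, 211, 212, 216, 216, 215, 214, 215, 214, 214, 214, 215, 216, 215, 211, 189, 136, 70, 45, 82, 165, 198, 118, 115, 182, 209, 210, 177, 149, 150, 150, 152, 151, 152, 152, 151, 151, 151, 150, 144, 134, 120, 107, 110, 130, 162, 181, 197, 185, 84, 61, 65, 67, 55, 58, 110]
28 [217, 216, 213, 213, 214, 213, 213, 214, 214, 213, 213, 213, 213, 214, 214, 214, 213, 215, 214, 216, 216, 156, 66, 53, 177, 204, 108, 167, 203, 205, 199, 161, 150, 149, 152, 150, 142, 148, 140, 148, 143, 125, 96, 68, 72, 72, 76, 86, 79, 80, 75, 78, 117, 119, 63, 58, 62, 52, 107, 188]
33 [206, 211, 211, 214, 212, 214, 214, 214, 215, 215, 213, 212, 213, 214, 213, 211, 201, 195, 194, 186, 186, 189, 122, 55, 146, 193, 112, 135, 140, 133, 122, 82, 97, 93, 93, 95, 97, 85, 96, 95, 81, 73, 72, 75, 93, 101, 112, 108, 105, 96, 88, 75, 99, 121, 60, 55, 51, 66, 149, 194]
```

View pics/d5.png

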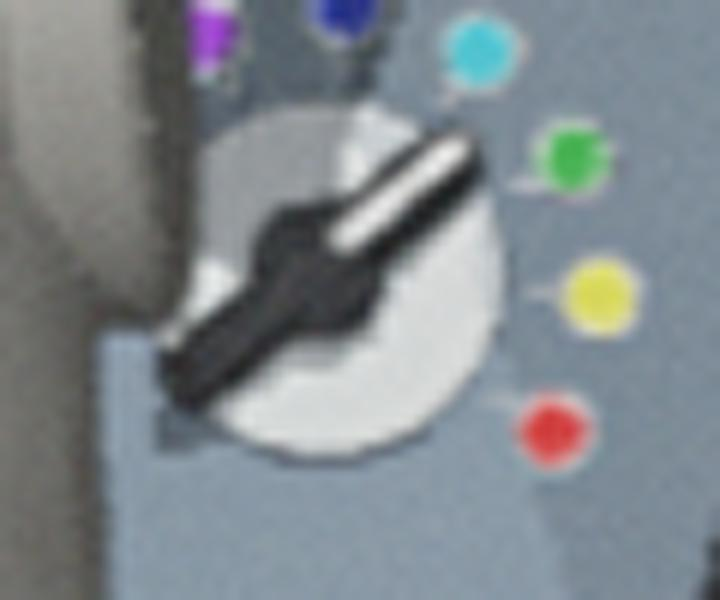

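The close crop shows the white line running from (340,240) to (460,145), about -32°. That puts the pointer between turquoise and green, about 13° short, so it needs a slightly further push.

```bash
python3 -c "
from go import *
dial([-36],z=150,back=15);dial([-36],z=81,back=15)"
```

```text
t 12.28 tip [105.4 148.2 153.1] yaw -0.2 F [ 0.4  0.9 -1.2]
-36 [-0.86, 1.29, 0.05] 0.624
t 12.28 tip [105.4 148.2 153.1] yaw -0.2 F [ 0.4  0.9 -1.2]
-36 [-0.86, 1.29, 1.2] 0.624
```

>>> {"op": "step_arm", "data": {
  "motion": [
    [[-0.43,0.65,0.05],0.18],
    [[-0.86,1.29,0.05],0.36],
    [[-0.86,1.29,0.05],0.54],
    [[-0.86,1.29,0.1],0.624],
    [[-0.86,1.29,0.6],0.624],
    [[-0.86,1.29,1.1],0.624],
    [[-0.86,1.29,1.2],0.624],
    [[-0.86,1.29,1.2],0.624]
  ]
}}

```text
time: 13.28
tool_pos: [0.5796, 0.0848, 0.0985]
tool_rot: [-3.141, -0.0, -0.938]
contact_force: [1.0, 0.1, -0.0]
opening: 0.0003
grip_force: 0.0
```

```bash
python3 -c "
from go import *
dial([-30,-34,-36,-38,-40,-42,-43])"
```

```text
t 13.28 tip [53.9 71.1 81.5] yaw -35.9 F [ 1.   0.1 -0. ]
-30 [-0.05, 0.21, 0.01] -0.103
-34 [-0.02, 0.24, 0.01] -0.033
-36 [-0.0, 0.26, 0.01] 0.001
-38 [0.01, 0.28, 0.01] 0.036
-40 [0.03, 0.29, 0.01] 0.071
-42 [0.04, 0.31, 0.01] 0.106
-43 [0.04, 0.32, 0.01] 0.124
```

>>> {"op": "step_arm", "data": {
  "motion": [
    [[-0.02,0.1,0],0],
    [[-0.02,0.2,0],0],
    [[-0.01,0.24,0],0],
    [[0,0.26,0],0],
    [[0.01,0.28,0],0.036],
    [[0.03,0.295,0],0.071],
    [[0.04,0.31,0],0.106],
    [[0.04,0.315,0],0.124],
    [[0.04,0.315,0],0.124]
  ]
}}

```text
time: 14.4
tool_pos: [0.5655, 0.0718, 0.0978]
tool_rot: [3.141, -0.0, -1.061]
contact_force: [-0.3, -0.9, 0.4]
opening: 0.0005
grip_force: 0.0
```

>>> {"op": "step_arm", "data": {
  "motion": [
    [[0,-0.15,0],0],
    [[0,-0.25,-0.3],0],
    [[0,-0.25,-0.9],0],
    [[0,-0.25,-1.2],-0.15],
    [[0,-1.0,-1.2],-0.3],
    [[0,-1.8,-1.2],-0.45],
    [[0,-1.8,-1.2],-0.6],
    [[0,-1.8,-1.2],-0.745],
    [[0,-1.8,-1.2],-0.745]
  ]
}}

```text
time: 15.52
tool_pos: [0.6601, 0.125, 0.1696]
tool_rot: [3.141, 0.0, -0.317]
contact_force: [0.1, 0.1, -0.6]
opening: 0.0003
grip_force: 0.0
```

```bash
cat >> ang2.py <<'E'
print("---")
for r in(20,24,28,32):
    B=np.arange(-75,-9,3)
    P_=np.array([proj(RP@(np.array([7+r*np.cos(np.radians(x)),54.5+r*np.sin(np.radians(x)),97])/1e3)+[*O,0]) for x in B],np.float32)
    print(r,dict(zip(B.tolist(),cv2.remap(g,P_[None,:,0],P_[None,:,1],cv2.INTER_LINEAR)[0].astype(int).tolist())))
E
python3 ang2.py | sed -n '/---/,$p'; python3 -c "
from go import *
rows((-67,-100,120),(-67,-100,84))"
```

```text
---
20 {-75: 135, -72: 119, -69: 95, -66: 72, -63: 53, -60: 39, -57: 68, -54: 101, -51: 147, -48: 193, -45: 210, -42: 207, -39: 193, -36: 148, -33: 105, -30: 86, -27: 103, -24: 126, -21: 142, -18: 148, -15: 151, -12: 152}
24 {-75: 163, -72: 151, -69: 139, -66: 112, -63: 76, -60: 55, -57: 45, -54: 79, -51: 121, -48: 174, -45: 216, -42: 194, -39: 164, -36: 118, -33: 82, -30: 102, -27: 126, -24: 144, -21: 149, -18: 150, -15: 150, -12: 151}
28 {-75: 191, -72: 169, -69: 158, -66: 133, -63: 102, -60: 65, -57: 49, -54: 51, -51: 109, -48: 167, -45: 198, -42: 177, -39: 133, -36: 109, -33: 112, -30: 165, -27: 193, -24: 171, -21: 157, -18: 152, -15: 151, -12: 151}
32 {-75: 214, -72: 209, -69: 209, -66: 188, -63: 148, -60: 92, -57: 48, -54: 45, -51: 84, -48: 159, -45: 191, -42: 172, -39: 123, -36: 144, -33: 192, -30: 206, -27: 192, -24: 159, -21: 136, -18: 127, -15: 129, -12: 123}
t 15.57 tip [118.2 133.9 152.8] spin needed for align -0.008 F [ 0.4  0.3 -0.2]
(-67, -100, 120) [-3.057  3.921  0.546]
(-67, -100, 84) [-3.057  3.921  1.146]
```

The white line now peaks at -45°, which is the green click. On to the blue key.

>>> {"op": "step_arm", "data": {
  "motion": [
    [[-0.6,0.75,0],0],
    [[-1.2,1.5,0],0],
    [[-1.8,2.3,0],0],
    [[-2.4,3.1,0],0],
    [[-3.06,3.92,0.1],0],
    [[-3.06,3.92,0.5],0],
    [[-3.06,3.92,0.8],0],
    [[-3.06,3.92,1.0],0],
    [[-3.06,3.92,1.05],0],
    [[-3.06,3.92,1.05],0]
  ]
}}

```text
time: 16.82
tool_pos: [0.4125, -0.0418, 0.1071]
tool_rot: [3.142, -0.0, -0.316]
contact_force: [0.8, 1.2, 0.2]
opening: 0.0005
grip_force: 0.0
```

```bash
python3 -c "
from go import *
rows((-67,-100,82),(-67,-100,76))"
```

```text
t 16.82 tip [ -66.4 -100.6   90.1] spin needed for align -0.005 F [0.8 1.2 0.2]
(-67, -100, 82) [-0.011 -0.01   0.135]
(-67, -100, 76) [-0.011 -0.01   0.235]
```

>>> {"op": "step_arm", "data": {
  "motion": [
    [[0,0,0.1],0],
    [[0,0,0.14],0],
    [[0,0,0.17],0],
    [[0,0,0.2],0],
    [[0,0,0.22],0],
    [[0,0,0.235],0],
    [[0,0,0.235],0]
  ]
}}

```text
time: 17.7
tool_pos: [0.4122, -0.0419, 0.0932]
tool_rot: [3.142, -0.0, -0.316]
contact_force: [-2.2, 1.1, 8.9]
opening: 0.0003
grip_force: 3.9
```

>>> {"op": "step_arm", "data": {
  "motion": [
    [[0,0,0.015],0],
    [[0,0,0.025],0],
    [[0,0,0.025],0]
  ]
}}

```text
time: 18.08
tool_pos: [0.4123, -0.0419, 0.0928]
tool_rot: [3.142, -0.001, -0.316]
contact_force: [-6.6, 1.2, 23.7]
opening: 0.0003
grip_force: 12.0
```

The force rose steeply to 24 N for 0.4 mm of travel, so the key is at its stop. I'll release it and retreat.

>>> {"op": "step_arm", "data": {
  "motion": [
    [[0,0,-0.1],0],
    [[0,0,-0.3],0],
    [[0,0,-0.8],0],
    [[0,0,-1.6],0],
    [[0,0.3,-2.3],0],
    [[0,1.0,-2.3],0],
    [[0,1.9,-2.3],0],
    [[0,2.8,-2.3],0],
    [[0,3.6,-2.3],0],
    [[0,3.6,-2.3],0]
  ]
}}

```text
time: 19.32
tool_pos: [0.3441, -0.2498, 0.2295]
tool_rot: [3.141, -0.0, -0.321]
contact_force: [-0.5, 0.4, -0.2]
opening: 0.0007
grip_force: 0.0
```

```bash
python3 ang2.py | tail -1; python3 -c "
from go import *
rows()
a=robot.read_camera('top')['pixels'];b=robot.read_camera('side')['pixels']
f=lambda x:cv2.resize(x[:,:,::-1],(400,400),interpolation=cv2.INTER_CUBIC)
cv2.imwrite('pics/m6.png',np.hstack([f(a[140:300,180:400][:,:190]),f(b[145:345,180:380])]))"
```

```text
32 {-75: 215, -72: 211, -69: 209, -66: 187, -63: 148, -60: 94, -57: 56, -54: 50, -51: 84, -48: 159, -45: 192, -42: 174, -39: 123, -36: 143, -33: 190, -30: 203, -27: 204, -24: 203, -21: 197, -18: 193, -15: 193, -12: 179}
t 19.38 tip [ -68.  -317.8  212.4] spin needed for align -0.008 F [ 0.1  0.5 -0. ]
```

View pics/m6.png

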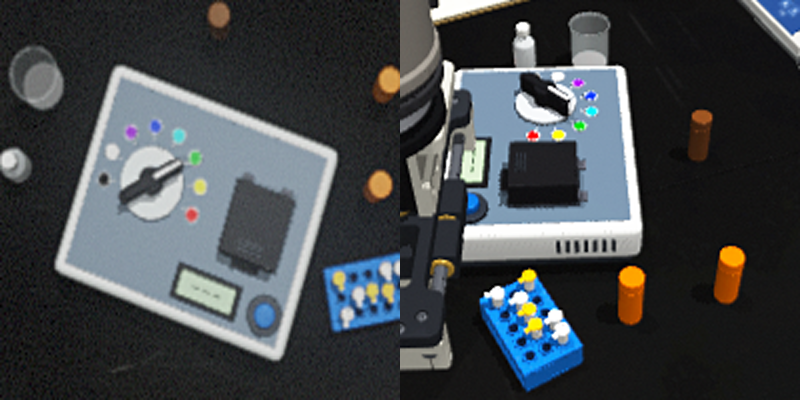

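The final views show the pointer at the green dot (195,158), the cover shut at (257,225) and the key released at (263,316). The rack, dropper bottle and beaker are where they were, and the robot is touching nothing.

```bash
python3 -c "
from cell import robot
print(robot.hand_in())"
```

```text
the job is handed in; nothing more can be done
None
```

The job is handed in: cover shut over the vial, dial in the green click (it needed a second push after stopping short), then the blue key pressed to its stop and released, at about 19 s of the 58 s allowed; no verdict came back.

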